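Fit a ferrite core to the antenna and probe the marked spot

TASK

Slide the ferrite core whose bore fits over the radio's stub antenna down onto it until it sits flat on the radio's deck, and let go of it. Then take the spring-tipped probe from its stand and hold its tip on the ring mark of the radio's sloping panel, square to the panel, pressed gently so that the spring tip goes about half way in; finish while still holding it pressed there, without letting go. Leave the other core and everything else on the bench where they are.

Things in the scene. Friction and masses are not known exactly. Their poses are not given: they have to be found in the camera images.
- radio: Grey metal radio unit, fixed, 170 (x) x 200 (y) mm. Origin: centre of its underside; z up. Rear half (+x): level deck 60 mm high with the black stub antenna and, at the -y end, five cooling ribs 6 mm high. Front half (-x): flat panel facing up and to -x, rising at 20 degrees from 29 mm high in front to 60 mm at the deck, with two black outline marks, a ring and a square.
- antenna_foot (a point): Foot of the stub antenna, on its axis at deck level (60 mm above the bench). Axes as radio. The antenna is a fixed upright rod 13 mm in diameter and 55 mm tall, its top 6 mm tapering to 7 mm diameter.
- spot (a point): Centre of the ring mark (outline 24 mm across with a dot in the middle) on the panel's surface, at the end of the panel towards the radio's -y side. z is the panel's outward normal (20 degrees from vertical), x runs up the slope, y along the radio's y. The other mark, a 22 mm square outline 95 mm away along +y, is not wanted.
- core_wide: Loose dark ferrite sleeve standing upright, 32 mm outside diameter, 40 mm tall, about 110 g, through bore 17 mm: it fits over the antenna. Origin: centre of its lower end; z is its axis, up.
- core_narrow: Loose dark ferrite sleeve standing upright 70 to 90 mm from the other one, 26 mm outside diameter, 40 mm tall, through bore 9 mm: too narrow for the antenna. Origin: centre of its lower end. It is to be left alone.
- pad: Flat cardboard pad, fixed, 170 x 90 x 4 mm, on which both cores stand. Origin: centre of its underside.
- stand: Fixed probe stand: upright aluminium tube, 31 mm outside and 19 mm inside diameter, its rim 66 mm above the bench, on a round foot 84 mm across and 4 mm thick. Origin: centre of its underside.
- probe: Loose hand probe, 130 g, upright in the stand, tip down, hung by its collar on the rim. Origin: end of the spring tip when fully out; z: its axis, towards the handle. Along z (mm): brass spring tip 8 dia. 0-25, steel barrel 16 dia. 25-60, collar 29 dia. 60-66, black round handle 22 dia. 66-130, brass stud 10 dia. 130-142. Lift 65 mm straight up to clear the tube.
- probe_tip (a point): End of the probe's spring tip (moves with the tip), on the axis. Axes as probe.
- plunger (a joint): How far the probe's spring tip is pushed in, m: 0 fully out, 0.014 fully in. The spring takes about 1 N to start and 0.35 N more per mm (3.5 N at half travel).
- bottle: Loose water bottle, 64 mm diameter, 190 mm tall; leave alone. Origin: centre of its underside.
- mouse: Loose computer mouse, about 100 x 60 x 34 mm; leave alone. Origin: centre of its underside.
- spare_antenna: Loose spare antenna lying flat, about 124 x 13 x 12 mm along its x; leave alone. Origin: underside, near the middle.
- adapter: Loose black adapter box, 85 x 60 x 26 mm; leave alone. Origin: centre of its underside.
- terminator: Loose brass plug standing upright, 20 mm diameter, 26 mm tall; leave alone. Origin: centre of its underside.
- screwdriver: Loose screwdriver lying flat along its x; leave alone. Origin: underside, on its axis.
There are look-alikes about, which are no part of the job. Several things look just like the stand: the one meant starts farthest to the robot's right.

How it is judged:
On the way, in this order (a step that is already met when the one before it is completed fails the run):
1. the wide-bore core is on the antenna, flat on the deck, and let go (horizontal distance between core_wide and antenna_foot below 0.005 m and z of core_wide in the frame of antenna_foot below 0.004 m and angle between core_wide's own z axis and vertical below 0.09 rad and contact force between the fingers and core_wide below 0.1 N and linear speed of core_wide below 0.02 m/s), for 0.2 s.
2. the probe, in the fingers, is out of its stand (z of probe_tip in the frame of stand above 0.07 m and contact force between the fingers and probe above 3 N), for 0.1 s.
At the end, for the whole second after the job is handed in: Wide core on the antenna, released, within 4 mm of the deck, 5 mm of the axis, upright to 5 deg. Fingers still hold the probe, at rest: tip within 7 mm of the ring mark, axis within 8 deg of the panel normal, spring tip 3 to 12 mm in, 1 to 8 N, resting on nothing else. All else within 30 mm (horizontal distance between core_wide and antenna_foot below 0.005 m and z of core_wide in the frame of antenna_foot below 0.004 m and angle between core_wide's own z axis and vertical below 0.09 rad and contact force between each of the fingers, probe and core_wide below 0.1 N and x of probe_tip in the frame of spot between -0.007 and 0.007 m and y of probe_tip in the frame of spot between -0.007 and 0.007 m and z of probe_tip in the frame of spot below 0.003 m and angle between the z axis of probe and the z axis of spot, either way round below 0.14 rad and value of joint plunger between 0.003 and 0.012 m and contact force between probe and radio between 1 and 8 N and contact force between the fingers and probe above 3 N and contact force between probe and stand below 0.1 N and linear speed of probe below 0.02 m/s and distance of each of bottle, mouse, spare_antenna, adapter, terminator, screwdriver, core_narrow from where it was at the start of the episode below 0.03 m); the arm keeps its last pose, push and grip.
It fails at once if the probe is pressed hard on the radio (over 20 N) (contact force between probe and radio above 20 N).
It fails at once if the narrow core is moved or tipped (distance of core_narrow from where it was at the start of the episode above 0.03 m or angle between core_narrow's own z axis and vertical above 0.5 rad).
It fails at once if another thing on the bench is moved or the bottle tipped (distance of any of bottle, mouse, spare_antenna, adapter, terminator, screwdriver from where it was at the start of the episode above 0.03 m or angle between bottle's own z axis and vertical above 0.4 rad).
It also fails if it takes over 54 s, if anything falls off the work surface, if the arm or the gripper's body presses on something with over 40 N, if the wrist force passes 120 N, or if a joint passes its speed limit or range.

ROBOT

A 6-joint arm with a two-finger parallel gripper is mounted at the origin on the work surface. World frame = base frame: x ahead of the robot, y to its left, z up, the work surface at z = 0. Lengths are in m, angles in rad, forces in N, time in s.
With the tool pointing down it reaches from about 0.25 to 0.775 m from the base axis. Payload 8.9 kg.
Tool frame: the origin (TCP) lies midway between the tips of the shut fingers; the grasp point (between the pads) lies 19 mm behind it (hold_point_z is the distance from the TCP to the grasp point, in m); z points along the fingers, y is the direction in which the jaws open and shut (so a half turn about z gives the same grasp; the last joint's range is limited). The gripper opens to 85 mm and grips with 20 to 120 N. Pads are 22 mm wide; open, the fingers measure 114 mm over their backs; the gripper's body (76 mm by 85 mm) begins 54 mm behind the grasp point. The pads swing forward as they close: fully open they stand 13 mm farther back than shut.
Start: joints at [1.082, 0.291, -0.153, 1.127, 0, 1.431], TCP at [0.18, 0.493, 0.231] pointing down, gripper open.
Joint ranges: [-2.52, 2.52], [-0.91, 1.74], [-1.3, 1.37], [-1.96, 2.02], [-1.52, 1.47], [-3.14, 3.14]. Speed limits (rad/s): [2.22, 2.22, 2.79, 3.14, 3.14, 3.14].

INTERFACE

Orientations are given as a unit quaternion [x, y, z, w].
In Python, from bench import get_obs, get_image, camera_model, close_job, hold_point_z gives the robot as it stands.
- The arm moves only by the tool arm_command, never from a script. Its argument "moves" is text: rows parted by semicolons, each of 7 numbers parted by spaces: the shift along the tool's x, y, z in mm, then the turn, a rotation vector about the tool's x, y, z in units of 8 degrees (1.0 is 8 degrees), then the opening, from 0 (shut) to 1 (fully open). In form: tx ty tz wx wy wz fingers; .... A call has 1 to 5 rows; each row shifts and turns the pose as measured when the row begins, along the tool's axes as they then stand; what a row does not reach is not made up. A row lasts 1/10 s, in which the tool goes at most 50 mm and 8.59 degrees, less where a joint would pass 70% of its speed; a pose out of reach is approached as far as the arm can. A call is refused whole if a number of a shift passes 50 or a number of a turn 1, either way. A call with a gripper value outside its range is refused whole. The fingers move at their own pace and stop on an object; "force" is the grip in N (left out, the last holds). Time passes only in rows, so rows that do not move let the fingers close. It gives the time, the measured TCP pose, the force and the opening at its end, in the units of the state.
- get_obs(): the state, without advancing time (a new reading comes with each control period).
- get_image(name): name is "scene" or "top"; returns the picture (420x560x3 uint8, red, green, blue); there is no depth.
- camera_model(name): a dict with "fx", "fy", "cx", "cy" (pixels), "T" (4x4, takes a point from camera to world coordinates). Camera axes: x right, y down, z forward; pixel columns grow to the right and rows downward; lengths in m; the calibration is good to about 2 mm. A picture is of the moment at which its call begins. camera_model takes no time and is no camera call.
- close_job(): hands the job in, once; it reports no verdict.
The state is a dict: "time_s": time; "joint_positions": joint angles; "qd": joint speeds; "effort": joint torques, N m; "tool_pos": TCP position; "eef_rot": TCP orientation; "force": force on the tool from outside, world axes, zero at the start; "moment": the same for the moment, N m; "finger_gap": finger opening in m.
Only numpy, scipy, OpenCV 4.12 (cv2) and the standard library are available. Lean on these libraries where they do the work, as an engineer would, in place of code of your own. Each camera call takes 0.05 s, during which the arm holds its last target. There are 200 camera calls.

## Working session

There is one attempt and no reset: what is moved stays moved. The work goes in short steps, Python scripts to look and compute and a tool call to move; the robot and the scene stay as the last step left them, time stands still between calls to the robot, and variables do not carry over. Pictures are saved under pics/ and viewed, about 8 in all and at most 12, crops included, and the job is handed in when it is done.

Besides the shell and the picture viewer there is one more tool, called after ">>>" by a JSON object that holds its "api" and its "payload". arm_command: Moves the arm, as the interface text tells. Its arguments: {"type":"object","properties":{"moves":{"type":"string"},"force":{"type":"number"}},"required":["moves"]}

```bash
mkdir -p pics; cat > h.py <<'E'
import numpy as np, cv2
from bench import *
from scipy.spatial.transform import Rotation as R
def snap(n,f):
    im=cv2.cvtColor(get_image(n),cv2.COLOR_RGB2BGR); cv2.imwrite(f'pics/{f}.png',im); return im
def ray(n,u,v,z):
    c=camera_model(n);T=np.array(c['T']);d=T[:3,:3]@[(u-c['cx'])/c['fx'],(v-c['cy'])/c['fy'],1];o=T[:3,3]
    return o+d*(z-o[2])/d[2]
def proj(n,p):
    c=camera_model(n);T=np.array(c['T']);q=T[:3,:3].T@(np.array(p)-T[:3,3]);return np.round([c['fx']*q[0]/q[2]+c['cx'],c['fy']*q[1]/q[2]+c['cy']],1)
E
python3 - <<'E'
from h import *
for n in ['scene','top']:
    snap(n,n); c=camera_model(n); print(n,c['fx'],c['cx'],c['cy'],np.round(c['T'],3).tolist())
print(get_obs(),hold_point_z)
E
```

```text
scene 494.83617598074466 269.468086141795 204.6343712784311 [[-0.581, 0.618, -0.529, 1.118], [0.814, 0.452, -0.365, 0.403], [0.014, -0.643, -0.766, 0.867], [0.0, 0.0, 0.0, 1.0]]
top 506.0519611653181 287.2107294215642 204.19182354878296 [[0.013, -0.993, 0.113, 0.429], [-1.0, -0.014, -0.006, 0.003], [0.008, -0.113, -0.994, 1.201], [0.0, 0.0, 0.0, 1.0]]
{'time_s': 0.1, 'joint_positions': array([ 1.08169260e+00,  2.91180609e-01, -1.54026272e-01,  1.12669615e+00,
       -3.25756396e-05,  1.43150940e+00]), 'qd': array([-1.25275004e-03, -3.37429893e-03,  7.89164677e-05,  1.20758424e-03,
        1.30778573e-03, -1.09786105e-05]), 'effort': array([ 2.09925049e-03, -5.37977672e+01,  3.31919575e+01,  9.22301318e-03,
       -1.04872227e-04,  4.25600632e-06]), 'tool_pos': array([0.17975203, 0.49286746, 0.23082142]), 'eef_rot': array([ 1.74017902e-01,  9.84742334e-01, -5.31296177e-04, -1.55523552e-04]), 'force': array([ 0.87887825,  0.74040831, -0.12241468]), 'moment': array([-0.02718078, -0.01428918, -0.04682891]), 'finger_gap': 0.08551709706819438} 0.0187
```

View pics/scene.png

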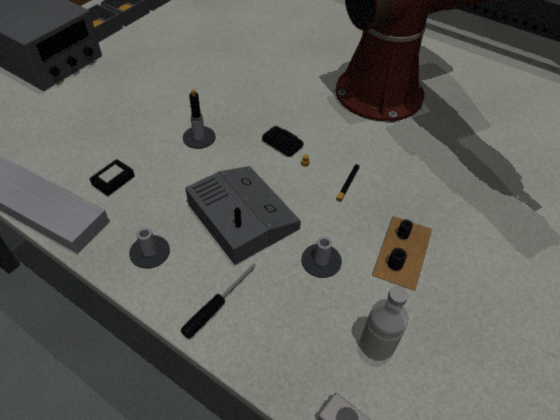

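View pics/top.png

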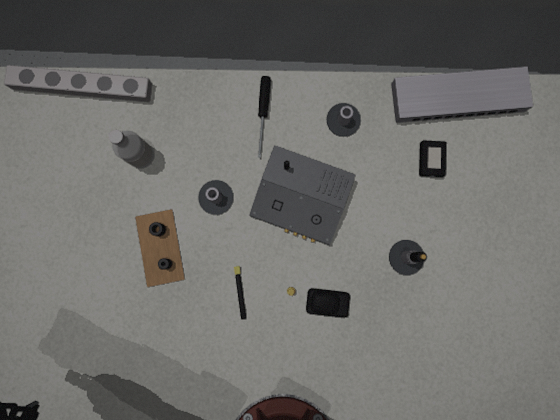

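Scene: the stub antenna is at (237,215), the ring at about (246,181), and the probe in its stand at (197,130). The cores are at (405,228) and (397,259). Top: the three stand candidates are (216,197), (343,120) and (407,257). The last is farthest right (-y) and is the only one holding a probe. The cores are at (157,229) and (165,264), and I'll enlarge them to tell the bores apart.

```bash
python3 - <<'E'
from h import *
t=cv2.imread('pics/top.png');s=cv2.imread('pics/scene.png')
def crop(i,u,v,w,h,k): return cv2.resize(cv2.convertScaleAbs(i[v:v+h,u:u+w],alpha=1.8,beta=15),None,fx=k,fy=k,interpolation=cv2.INTER_CUBIC)
a=crop(t,130,200,60,90,4);a=cv2.vconcat([a]) #240x360
b=crop(s,370,210,70,70,4)#280
c=crop(t,240,140,120,110,4)#480x440
d=crop(t,380,230,60,60,4)
W=np.zeros((600,800,3),np.uint8)
W[:360,:240]=a;W[360:600,:240]=d;W[:280,250:530]=b;W[290:290+310,250:730]=c[:310]
W[:280,535:775]=crop(s,175,80,60,70,4)
cv2.imwrite('pics/crop.png',W)
E
```

```text
(no output)
```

View pics/crop.png

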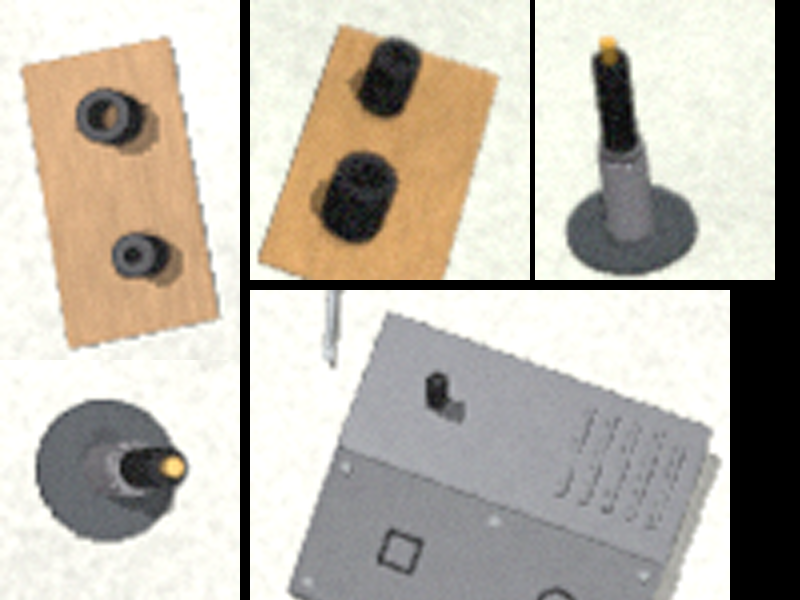

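The upper core in top at (156,228.5) has the large bore with wood visible through it, so it is core_wide; the one at (163,264) has the small bore. The stand at (407,257) holds the probe. Next I measure everything across both views.

```bash
cat >> h.py <<'E'
def tri(pt,ps):
    A=[];b=[]
    for n,(u,v) in (('top',pt),('scene',ps)):
        c=camera_model(n);T=np.array(c['T']);d=T[:3,:3]@[(u-c['cx'])/c['fx'],(v-c['cy'])/c['fy'],1];d/=np.linalg.norm(d)
        P=np.eye(3)-np.outer(d,d);A.append(P);b.append(P@T[:3,3])
    x=np.linalg.lstsq(np.vstack(A),np.hstack(b),rcond=None)[0]
    return x,np.linalg.norm(np.vstack(A)@x-np.hstack(b))
def blobs(im,box,thr,minA=8):
    u,v,w,h=box;g=cv2.cvtColor(im[v:v+h,u:u+w],cv2.COLOR_BGR2GRAY)
    g=cv2.resize(g,None,fx=4,fy=4,interpolation=cv2.INTER_CUBIC)
    n,l,st,ce=cv2.connectedComponentsWithStats((g<thr).astype(np.uint8))
    return [(np.round([st[i][0]/4+u+st[i][2]/8,st[i][1]/4+v+st[i][3]/8],1).tolist(),np.round(st[i][2:4]/4,1).tolist()) for i in range(1,n) if st[i][4]>minA*16]
E
python3 - <<'E'
from h import *
t=cv2.imread('pics/top.png');s=cv2.imread('pics/scene.png')
print('ring t',blobs(t,(305,208,24,22),45),'sq t',blobs(t,(266,194,24,22),45),'ant',blobs(t,(278,155,20,20),35))
print('ring s',blobs(s,(238,172,18,18),45),'sq s',blobs(s,(261,200,20,18),45),'ant',blobs(s,(228,200,20,32),30))
print('cores s',blobs(s,(385,215,40,60),28,20),'cores t',blobs(t,(145,218,35,55),35,20))
for n,z,p in (('core',.044,(156,228.6)),('nar',.044,(163.3,263.8)),('ant',.115,(286.5,161.5))): print(n,ray('top',*p,z))
y=cv2.cvtColor(t,cv2.COLOR_BGR2HSV);m=cv2.inRange(y,(10,120,70),(35,255,255));m[:,:400]=0;M=cv2.moments(m);print('stud t',M['m10']/M['m00'],M['m01']/M['m00'])
y=cv2.cvtColor(s,cv2.COLOR_BGR2HSV);m=cv2.inRange(y,(10,120,70),(35,255,255));m[:,:180]=0;m[:,210:]=0;m[:80]=0;m[110:]=0;N=cv2.moments(m);print('stud s',N['m10']/N['m00'],N['m01']/N['m00'])
print('stud',tri((M['m10']/M['m00'],M['m01']/M['m00']),(N['m10']/N['m00'],N['m01']/N['m00'])))
print('foot',ray('top',380+105/4,230+110/4,.004))
E
```

```text
ring t [([316.4, 219.5], [10.2, 10.0])] sq t [([277.5, 205.4], [11.5, 11.2])] ant [([287.0, 165.6], [5.5, 9.2])]
ring s [([246.2, 181.8], [10.5, 7.0])] sq s [([270.4, 208.6], [13.2, 8.8])] ant [([237.8, 217.6], [7.0, 20.2])]
cores s [([404.6, 229.9], [15.2, 18.8]), ([397.0, 259.6], [18.5, 21.8])] cores t [([161.2, 229.9], [10.0, 13.2]), ([155.0, 228.8], [6.5, 8.0]), ([168.9, 264.1], [7.2, 10.2])]
core [0.5001435  0.29450587 0.044     ]
nar [0.42057935 0.27460433 0.044     ]
ant [ 0.64602543 -0.00107957  0.115     ]
stud t 423.0 256.17391304347825
stud s 192.8 90.9
stud (array([ 0.44400238, -0.28661143,  0.14762984]), np.float64(0.00028336742512667895))
foot [ 0.44259684 -0.28670974  0.004     ]
```

```bash
python3 - <<'E'
from h import *
r,e=tri((316.4,219.5),(246.2,181.8));q,f=tri((277.5,205.4),(270.4,208.6))
print('ring',r,e,'sq',q,f,np.linalg.norm(q-r)); a,e2=tri((286.5,161.5),(237.5,208.7));print('ant',a,e2)
d=q-r;print('yaw',np.degrees(np.arctan2(-d[0],d[1])))
print('core chk',proj('scene',(.5001,.2945,.044)),'expect 400.5,253; ant foot top/scene',proj('top',(a[0],a[1],.06)),proj('scene',(a[0],a[1],.06)))
for z in (.042,.045,.048): print(z,ray('top',316.4,219.5,z),ray('top',277.5,205.4,z))
o=get_obs();print(np.round(R.from_quat(o['eef_rot']).as_matrix(),3).tolist())
E
```

```text
ring [ 0.52567211 -0.07105999  0.04349396] 0.0011834622290567587 sq [0.55707809 0.01858604 0.0431962 ] 0.001002598156311493 0.09498860138499958
ant [ 6.45190222e-01 -7.89398488e-05  1.15851181e-01] 0.001684461015762882
yaw -19.307055367149097
core chk [397.9 253. ] expect 400.5,253; ant foot top/scene [285.9 166.6] [237.9 225.9]
0.042 [ 0.52625134 -0.07186489  0.042     ] [0.55758131 0.0179959  0.042     ]
0.045 [ 0.52599849 -0.07167101  0.045     ] [0.55724734 0.01795711 0.045     ]
0.048 [ 0.52574564 -0.07147714  0.048     ] [0.55691337 0.01791832 0.048     ]
[[-0.939, 0.343, -0.0], [0.343, 0.939, -0.001], [0.0, -0.001, -1.0]]
```

>>> {"api": "arm_command", "payload": {"moves": "-42 -9 10 0 0 0 1;-42 -9 10 0 0 0 1;-42 -9 10 0 0 0 1;-42 -9 10 0 0 0 1;-42 -9 10 0 0 0 1", "force": 30}}

```text
time_s: 0.6
tool_pos: [0.3632, 0.3785, 0.179]
eef_rot: [0.169, 0.986, 0.0, -0.001]
force: [0.6, -0.0, 0.2]
finger_gap: 0.0854
```

>>> {"api": "arm_command", "payload": {"moves": "-42 -9 10 0 0 0 1;-42 -9 10 0 0 0 1;-42 -9 10 0 0 0 1;-25 -4 10 0 0 0 1;0 0 0 0 0 0 1"}}

```text
time_s: 1.1
tool_pos: [0.503, 0.2907, 0.1342]
eef_rot: [0.172, 0.985, -0.001, -0.002]
force: [0.2, 1.1, 0.3]
finger_gap: 0.0855
```

>>> {"api": "arm_command", "payload": {"moves": "4 2.5 30 0 0 0 1;0 0 30 0 0 0 1;0 0 15 0 0 0 1;0 0 0 0 0 0 1"}}

```text
time_s: 1.5
tool_pos: [0.4987, 0.2946, 0.0568]
eef_rot: [0.172, 0.985, -0.001, -0.002]
force: [0.1, 0.8, 0.9]
finger_gap: 0.0855
```

```bash
python3 - <<'E'
from h import *
t=snap('top','t2');s=snap('scene','s2');o=get_obs();print(o['tool_pos'],R.from_quat(o['eef_rot']).as_matrix().round(3).tolist())
W=np.zeros((440,800,3),np.uint8)
k=lambda i,u,v,w,h:cv2.resize(cv2.convertScaleAbs(i[v:v+h,u:u+w],alpha=1.8,beta=15),None,fx=4,fy=4,interpolation=cv2.INTER_CUBIC)
W[:400,:400]=k(t,115,190,100,100);W[:400,400:]=k(s,350,190,100,100)
cv2.imwrite('pics/c2.png',W)
E
```

```text
[0.50004181 0.2951656  0.05884501] [[-0.941, 0.34, -0.002], [0.34, 0.941, 0.0], [0.002, -0.0, -1.0]]
```

View pics/c2.png

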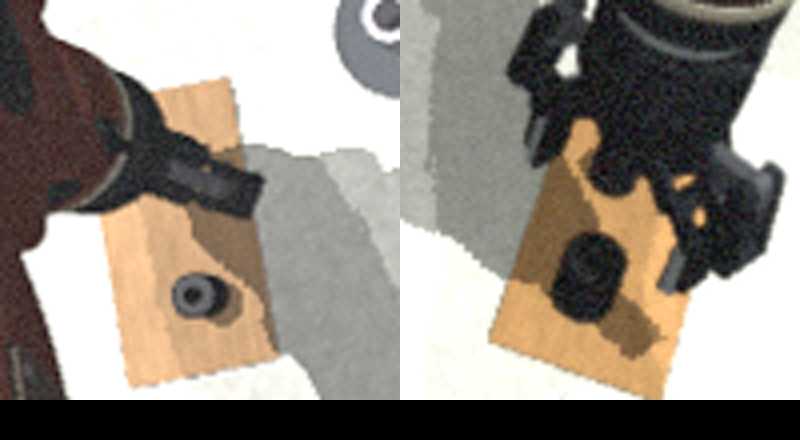

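The open fingers straddle the wide core (scene crop, core at (590,275)), and the narrow core is clear. I descend and grip.

>>> {"api": "arm_command", "payload": {"moves": "0 0 20 0 0 0 1;0 0 18 0 0 0 1;0 0 10 0 0 0 1;0 0 0 0 0 0 1"}}

```text
time_s: 2.0
tool_pos: [0.503, 0.298, 0.0152]
eef_rot: [0.172, 0.985, 0.002, 0.003]
force: [-0.5, -0.9, 1.3]
finger_gap: 0.0855
```

>>> {"api": "arm_command", "payload": {"moves": "0 0 0 0 0 0 0;0 0 0 0 0 0 0;0 0 0 0 0 0 0;0 0 0 0 0 0 0;0 0 0 0 0 0 0", "force": 30}}

```text
time_s: 2.5
tool_pos: [0.505, 0.299, 0.0191]
eef_rot: [0.171, 0.985, 0.004, 0.005]
force: [-0.0, 0.4, -0.8]
finger_gap: 0.0317
```

The gap of 31.7 mm matches the core, but drift has left the grip high. I'll reopen, go 9 mm lower and grip again.

>>> {"api": "arm_command", "payload": {"moves": "0 0 0 0 0 0 0.7;0 0 0 0 0 0 0.7;0 0 10 0 0 0 0.7;0 0 0 0 0 0 0.3"}}

```text
time_s: 2.9
tool_pos: [0.5053, 0.2991, 0.0085]
eef_rot: [0.171, 0.985, 0.004, 0.005]
force: [-0.3, 0.4, -0.9]
finger_gap: 0.0464
```

>>> {"api": "arm_command", "payload": {"moves": "0 0 0 0 0 0 0;0 0 0 0 0 0 0;0 0 0 0 0 0 0"}}

```text
time_s: 3.2
tool_pos: [0.5054, 0.299, 0.0085]
eef_rot: [0.172, 0.985, 0.004, 0.005]
force: [-0.1, 0.2, 0.7]
finger_gap: 0.032
```

>>> {"api": "arm_command", "payload": {"moves": "0 0 -20 0 0 0 0;0 0 -40 0 0 0 0;0 0 -40 0 0 0 0;0 0 -40 0 0 0 0;0 0 -20 0 0 0 0"}}

```text
time_s: 3.7
tool_pos: [0.5002, 0.2966, 0.1692]
eef_rot: [0.172, 0.985, 0.001, 0.0]
force: [0.9, 0.7, -0.8]
finger_gap: 0.0319
```

>>> {"api": "arm_command", "payload": {"moves": "-30 -30 0 0 0 0 0;-33 -33 0 0 0 0 0;-33 -33 0 0 0 0 0;-33 -33 0 0 0 0 0;-33 -33 0 0 0 0 0"}}

```text
time_s: 4.2
tool_pos: [0.6014, 0.0897, 0.1734]
eef_rot: [0.166, 0.986, 0.004, 0.003]
force: [0.3, 0.8, -0.0]
finger_gap: 0.032
```

>>> {"api": "arm_command", "payload": {"moves": "-30 -29 0 0 0 0 0;-28 -27 0 0 0 0 0;-14 -13 0 0 0 0 0;0 0 0 0 0 0 0;0 0 0 0 0 0 0"}}

```text
time_s: 4.7
tool_pos: [0.6492, -0.0097, 0.1711]
eef_rot: [0.17, 0.985, 0.003, 0.003]
force: [-0.2, 0.8, -0.5]
finger_gap: 0.032
```

```bash
cat >> h.py <<'E'
def both(f,bt,bs,k=4):
    t=snap('top','t'+f);s=snap('scene','s'+f);o=get_obs()
    print(o['tool_pos'].round(4),R.from_quat(o['eef_rot']).as_matrix().round(3).tolist(),o['force'].round(1))
    e=lambda i,b:cv2.resize(cv2.convertScaleAbs(i[b[1]:b[1]+b[3],b[0]:b[0]+b[2]],alpha=2.2,beta=20),None,fx=k,fy=k,interpolation=cv2.INTER_CUBIC)
    cv2.imwrite(f'pics/c{f}.png',np.hstack([e(t,bt),e(s,bs)])); return t,s
E
python3 - <<'E'
from h import *
both('3',(240,110,100,110),(190,140,100,110))
E
```

```text
[ 0.649  -0.0088  0.1714] [[-0.943, 0.334, 0.006], [0.334, 0.943, 0.005], [-0.004, 0.007, -1.0]] [-0.4  0.9 -1.5]
```

View pics/c3.png

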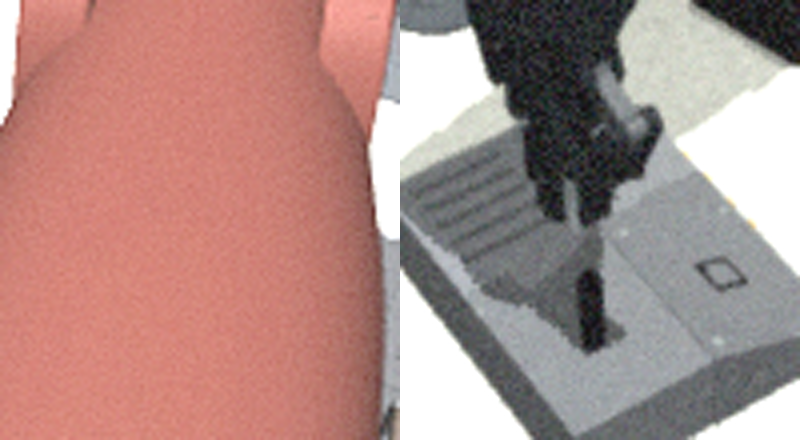

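```bash
python3 - <<'E'
from h import *
o=get_obs();M=R.from_quat(o['eef_rot']).as_matrix();p=o['tool_pos']
f=lambda q:((proj('scene',q)-[190,140])*4+[400,0])
for n,v in (('tcp',(0,0,0)),('coreBot',(.0035,0,.0045)),('coreTop',(.0035,0,-.0355)),('f+',(0,.016,0)),('f-',(0,-.016,0))): print(n,f(p+M@v))
print('antfoot',f((.6455,-.0005,.06)),'anttop',f((.6455,-.0005,.115)))
s=cv2.imread('pics/s3.png')
cv2.imwrite('pics/z3.png',cv2.resize(cv2.convertScaleAbs(s[165:240,215:265],alpha=4,beta=30),None,fx=8,fy=8,interpolation=cv2.INTER_CUBIC))
E
```

```text
tcp [563.6 196. ]
coreBot [570.4 199.2]
coreTop [566.8 140.8]
f+ [582.  217.2]
f- [545.6 175.6]
antfoot [590.4 343.6] anttop [586.4 275.6]
```

View pics/z3.png

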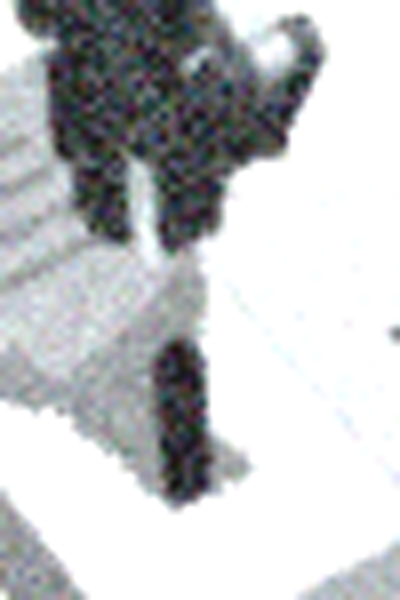

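The scene view shows the core between the fingers, with its left edge and bottom within 1 px of the prediction. The antenna also agrees to about 0.5 px, while the top view is blocked by the arm. I correct about 7 mm in y and lower the core to just above the antenna.

>>> {"api": "arm_command", "payload": {"moves": "2.3 6.6 20 0.05 0.03 0 0;0 0 12 0 0 0 0;0 0 0 0 0 0 0"}}

```text
time_s: 5.1
tool_pos: [0.6483, 0.0017, 0.1393]
eef_rot: [0.167, 0.986, 0.0, 0.0]
force: [-0.3, 0.3, -1.0]
finger_gap: 0.032
```

```bash
python3 - <<'E'
from h import *
P=[]
for i in range(3):
    s=snap('scene','s4');o=get_obs();P.append(o['tool_pos'])
M=R.from_quat(o['eef_rot']).as_matrix();p=np.mean(P,0);print(np.round(P,4),M[:,2],o['force'])
c=p+M@(.0035,0,.0045);print('core',c,'need xy in tool',M.T@(np.array([.6455,-.0005,.06])-c)*1000)
cv2.imwrite('pics/z4.png',cv2.resize(cv2.convertScaleAbs(s[165:240,210:270],alpha=4,beta=30),None,fx=8,fy=8,interpolation=cv2.INTER_CUBIC))
f=lambda q:(proj('scene',q)-[210,165])*8
print(f(c),f((.6455,-.0005,.115)))
E
```

```text
[[0.6485 0.0017 0.14  ]
 [0.6491 0.0013 0.1408]
 [0.6496 0.001  0.1412]] [ 3.52824071e-03 -2.29121655e-04 -9.99993749e-01] [0.45190786 0.09816299 0.27071029]
core [0.64579491 0.00250681 0.13614799] need xy in tool [-0.45685394 -3.00751971 76.14716207]
[219.2 302.4] [212.8 351.2]
```

View pics/z4.png

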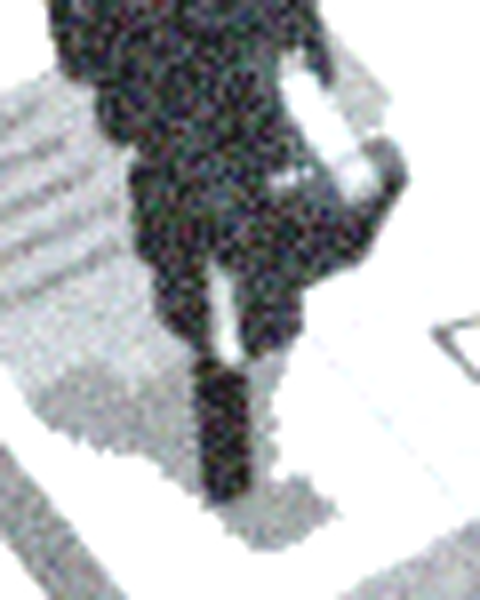

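Core and antenna agree with the measurement: about 3 mm is needed along tool -y, and the image shows a similar shift. I correct that and lower in small steps, watching the force.

>>> {"api": "arm_command", "payload": {"moves": "0 -3 10 0 0.02 0 0;0 0 8 0 0 0 0;0 0 6 0 0 0 0;0 0 4 0 0 0 0"}}

```text
time_s: 5.65
tool_pos: [0.6496, -0.0027, 0.1131]
eef_rot: [0.168, 0.986, 0.0, 0.002]
force: [-3.5, 0.0, 4.2]
finger_gap: 0.0319
```

```bash
cat >> h.py <<'E'
def need():
    o=get_obs();M=R.from_quat(o['eef_rot']).as_matrix();p=o['tool_pos'];c=p+M@(.0035,0,.0045)
    print('core',c.round(4),'need tool mm',(M.T@(np.array([.6455,-.0005,.06])-c)*1000).round(1),'z',M[:,2].round(4),'F',o['force'].round(1),'gap',o['finger_gap'])
E
python3 -c "
from h import *
need()"
```

```text
core [ 0.6463 -0.0015  0.1086] need tool mm [ 1.3  0.6 48.6] z [ 3.9e-03  4.0e-04 -1.0e+00] F [-3.5  0.   4.2] gap 0.03191939292833643
```

The force of -3.5 N in x is the taper pushing the core towards -x. I shift that way and continue down.

>>> {"api": "arm_command", "payload": {"moves": "2 0 0 0 0 0 0;0.5 0 4 0 0 0 0;0 0 4 0 0 0 0"}}

```text
time_s: 5.95
tool_pos: [0.647, -0.0019, 0.1042]
eef_rot: [0.168, 0.986, 0.001, 0.002]
force: [-0.5, -0.4, 0.1]
finger_gap: 0.0317
```

```bash
python3 -c "
from h import *
need()"
```

```text
core [ 0.6437 -0.0008  0.0997] need tool mm [-1.5  0.8 39.7] z [ 3.5e-03  5.0e-04 -1.0e+00] F [-0.5 -0.4  0.1] gap 0.03166330242040347
```

Force is gone and the core is on the rod. I continue down.

>>> {"api": "arm_command", "payload": {"moves": "0 0 8 0 0 0 0;0 0 8 0 0 0 0;0 0 8 0 0 0 0"}}

```text
time_s: 6.25
tool_pos: [0.6477, -0.0019, 0.079]
eef_rot: [0.168, 0.986, 0.001, 0.002]
force: [-0.2, 0.2, -0.9]
finger_gap: 0.0316
```

```bash
python3 -c "
from h import *
need()"
```

```text
core [ 0.6444 -0.0008  0.0745] need tool mm [-0.9  0.6 14.5] z [ 5.1e-03  3.0e-04 -1.0e+00] F [-0.2  0.2 -0.9] gap 0.03157984987747961
```

>>> {"api": "arm_command", "payload": {"moves": "0 0 7 0 0 0 0;0 0 5 0 0 0 0;0 0 3 0 0 0 0"}}

```text
time_s: 6.55
tool_pos: [0.6474, -0.002, 0.0639]
eef_rot: [0.168, 0.986, 0.0, 0.002]
force: [-8.8, 1.2, 34.2]
finger_gap: 0.032
```

```bash
python3 -c "
from h import *
need()"
```

```text
core [ 0.6441 -0.0008  0.0594] need tool mm [-1.2  0.8 -0.6] z [ 4.6e-03 -1.0e-04 -1.0e+00] F [-8.8  1.2 34.2] gap 0.03196992392801112
```

It is seated: 34 N at deck height. I release it and rise straight up.

>>> {"api": "arm_command", "payload": {"moves": "0 0 -1.5 0 0 0 0;0 0 0 0 0 0 1;0 0 0 0 0 0 1;0 0 0 0 0 0 1;0 0 0 0 0 0 1"}}

```text
time_s: 7.05
tool_pos: [0.648, -0.0021, 0.0658]
eef_rot: [0.168, 0.986, 0.0, 0.003]
force: [0.1, 0.1, -0.3]
finger_gap: 0.0853
```

>>> {"api": "arm_command", "payload": {"moves": "0 0 -15 0 0 0 1;0 0 -25 0 0 0 1;0 0 -40 0 0 0 1;0 0 -40 0 0 0 1;0 0 -45 0 0 0 1"}}

```text
time_s: 7.55
tool_pos: [0.6423, -0.0015, 0.227]
eef_rot: [0.168, 0.986, 0.0, -0.005]
force: [1.4, -0.3, -0.3]
finger_gap: 0.0855
```

>>> {"api": "arm_command", "payload": {"moves": "12 -42 0 0 0 0 1;12 -42 0 0 0 0 1;12 -42 0 0 0 0 1;12 -42 0 0 0 0 1;0 0 0 0 0 0 1"}}

```text
time_s: 8.05
tool_pos: [0.5442, -0.1486, 0.2353]
eef_rot: [0.166, 0.986, -0.0, 0.003]
force: [0.9, -0.1, 0.1]
finger_gap: 0.0852
```

```bash
python3 - <<'E'
from h import *
print(get_obs()['joint_positions'].round(2))
both('5',(240,120,100,110),(190,140,100,110))
E
```

```text
[-0.4   0.36 -0.05  1.16  0.   -0.06]
[ 0.5463 -0.1459  0.2353] [[-0.945, 0.326, 0.008], [0.326, 0.945, -0.001], [-0.008, 0.002, -1.0]] [-0.3 -0.1  0.2]
```

View pics/c5.png

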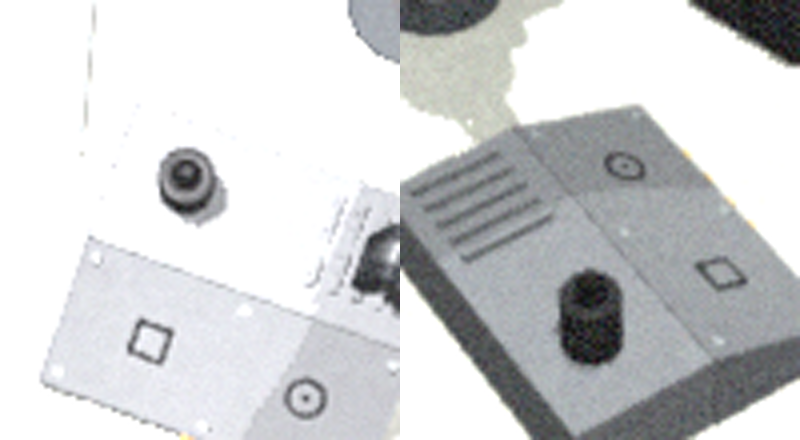

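The core sits on the deck around the antenna in both views: top crop (187,180), scene crop (590,315). Now to the probe.

>>> {"api": "arm_command", "payload": {"moves": "12 -41 0 0 0.06 0 1;13 -42 0 0 0 0 1;13 -42 0 0 0 0 1;13 -42 0 0 0 0 1;0 0 0 0 0 0 1"}}

```text
time_s: 8.65
tool_pos: [0.4463, -0.2871, 0.2336]
eef_rot: [0.16, 0.987, 0.002, 0.0]
force: [0.2, 0.4, -0.5]
finger_gap: 0.0853
```

```bash
cat >> h.py <<'E'
def go(t):
    o=get_obs();M=R.from_quat(o['eef_rot']).as_matrix();print(o['tool_pos'].round(4),'need tool mm',(M.T@(np.array(t)-o['tool_pos'])*1000).round(1),'z',M[:,2].round(4),'F',o['force'].round(1))
    r=R.align_vectors([[0,0,-1]],[M[:,2]])[0].as_rotvec(); print('uprighting turn',(M.T@r/np.radians(8)).round(3))
E
python3 -c "
from h import *
go((.443,-.2867,.092))"
```

```text
[ 0.4463 -0.2871  0.2336] need tool mm [  3.3  -1.2 141.6] z [ 0.0013  0.0033 -1.    ] F [ 0.2  0.4 -0.5]
uprighting turn [ 0.025  0.001 -0.   ]
```

>>> {"api": "arm_command", "payload": {"moves": "3.3 -1.2 40 0 0 0 1;0 0 40 0 0 0 1;0 0 30 0 0 0 1;0 0 15 0 0 0 1;0 0 0 0 0 0 1"}}

```text
time_s: 9.15
tool_pos: [0.449, -0.2839, 0.1047]
eef_rot: [0.158, 0.988, 0.002, 0.003]
force: [0.4, 0.3, 0.6]
finger_gap: 0.0856
```

```bash
python3 - <<'E'
from h import *
go((.443,-.2867,.090))
both('6',(370,190,100,110),(150,60,100,110))
E
```

```text
[ 0.449  -0.2839  0.1047] need tool mm [ 4.9 -4.6 14.7] z [ 0.0057  0.003  -1.    ] F [0.4 0.3 0.6]
uprighting turn [ 0.033  0.032 -0.   ]
[ 0.4498 -0.285   0.1069] [[-0.95, 0.311, 0.008], [0.311, 0.95, 0.001], [-0.007, 0.003, -1.0]] [-0.8 -0.6 -0.1]
```

View pics/c6.png

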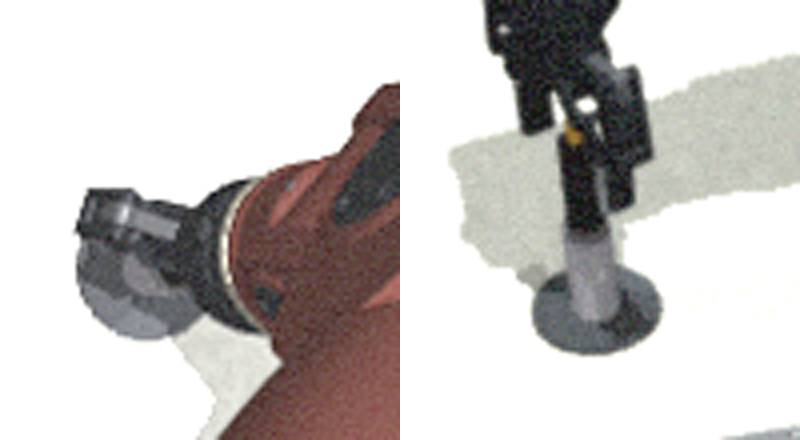

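The probe stud at scene crop (573,135) lies between the finger tips at (535,120) and (625,195). I centre and grip.

>>> {"api": "arm_command", "payload": {"moves": "5.5 -4 8 0.03 0.04 0 1;0 0 8 0 0 0 1;0 0 0 0 0 0 1"}}

```text
time_s: 9.55
tool_pos: [0.4454, -0.2879, 0.0923]
eef_rot: [0.157, 0.988, -0.002, 0.003]
force: [-0.4, 0.0, -0.1]
finger_gap: 0.0855
```

```bash
python3 -c "
from h import *
go((.443,-.2867,.090))"
```

```text
[ 0.4454 -0.2879  0.0923] need tool mm [2.7 0.4 2.3] z [ 0.0045 -0.0047 -1.    ] F [-0.4  0.  -0.1]
uprighting turn [-0.022  0.041 -0.   ]
```

>>> {"api": "arm_command", "payload": {"moves": "2.5 0 2 0 0.04 0 1;0 0 0 0 0 0 0;0 0 0 0 0 0 0;0 0 0 0 0 0 0;0 0 0 0 0 0 0", "force": 60}}

```text
time_s: 10.05
tool_pos: [0.4434, -0.2877, 0.0912]
eef_rot: [0.157, 0.988, -0.002, 0.0]
force: [-0.6, 0.3, -1.0]
finger_gap: 0.0284
```

>>> {"api": "arm_command", "payload": {"moves": "0 0 0 0 0 0 0;0 0 0 0 0 0 0"}}

```text
time_s: 10.25
tool_pos: [0.4434, -0.2878, 0.0915]
eef_rot: [0.157, 0.988, -0.002, 0.001]
force: [-0.3, -0.2, -1.1]
finger_gap: 0.0203
```

```bash
python3 -c "
from h import *
go((.443,-.2867,.090))"
```

```text
[ 0.4434 -0.2878  0.0915] need tool mm [0.8 1.  1.5] z [ 5.0e-04 -4.1e-03 -1.0e+00] F [-0.3 -0.2 -1.1]
uprighting turn [-0.027  0.013  0.   ]
```

Gripped. Lift straight up.

>>> {"api": "arm_command", "payload": {"moves": "0 0 -15 0 0 0 0;0 0 -25 0 0 0 0;0 0 -25 0 0 0 0;0 0 -25 0 0 0 0;0 0 -25 0 0 0 0"}}

```text
time_s: 10.75
tool_pos: [0.4412, -0.2857, 0.2061]
eef_rot: [0.157, 0.988, 0.0, -0.003]
force: [0.8, -0.2, -2.2]
finger_gap: 0.021
```

```bash
cat >> h.py <<'E'
rx=np.array([.944,-.331,0]);n=np.cos(np.radians(20))*np.array([0,0,1])-np.sin(np.radians(20))*rx
ring=np.array([.5258,-.0713,.0440])
def tip(off=(0,0),L=.0855):
    o=get_obs();M=R.from_quat(o['eef_rot']).as_matrix();t=o['tool_pos']+M@(off[0],off[1],L);d=ring-t
    r=R.align_vectors([-n],[M[:,2]])[0].as_rotvec()
    print('tip',t.round(4),'height over panel mm',(-d@n*1000).round(1),'need shift tool mm',(M.T@d*1000).round(1),'turn units',(M.T@r/np.radians(8)).round(2),'deg',np.degrees(np.linalg.norm(r)).round(1),'F',o['force'].round(1),'Fn',(o['force']@n).round(1),o['joint_positions'].round(2),o['time_s'])
    return t,M
E
python3 -c "
from h import *
tip()"
```

```text
tip [ 0.4408 -0.2856  0.1206] height over panel mm 75.2 need shift tool mm [-14.7 230.2  76.3] turn units [ 0.05 -2.54  0.  ] deg 20.3 F [ 0.8 -0.2 -2.2] Fn -2.3 [-0.71  0.31 -0.19  1.07 -0.   -0.4 ] 10.75
```

>>> {"api": "arm_command", "payload": {"moves": "9 39 0 0 0 0 0;9 39 0 0 0 0 0;8 39 0 0 0 0 0;0 39 0 0 -0.85 0 0;0 39 0 0 -0.85 0 0"}}

```text
time_s: 11.25
tool_pos: [0.4822, -0.093, 0.2086]
eef_rot: [0.16, 0.98, -0.021, 0.12]
force: [0.1, 0.7, -1.6]
finger_gap: 0.021
```

>>> {"api": "arm_command", "payload": {"moves": "0 36 0 0 -0.85 0 0;0 0 0 0 0 0 0"}}

```text
time_s: 11.45
tool_pos: [0.4904, -0.0524, 0.2067]
eef_rot: [0.156, 0.971, -0.029, 0.18]
force: [-1.6, -0.2, -2.3]
finger_gap: 0.0208
```

```bash
python3 -c "
from h import *
tip()"
```

```text
tip [ 0.5195 -0.0619  0.1268] height over panel mm 80.9 need shift tool mm [21.4 -7.  80.5] turn units [0.05 0.13 0.  ] deg 1.1 F [-1.6 -0.2 -2.3] Fn -1.6 [-0.24 -0.02 -0.68  0.55 -0.03  0.08] 11.45
```

>>> {"api": "arm_command", "payload": {"moves": "11 -4 20 0.05 0.1 0 0;10 -3 20 0 0 0 0;0 0 18 0 0 0 0;0 0 0 0 0 0 0"}}

```text
time_s: 11.85
tool_pos: [0.488, -0.0576, 0.1442]
eef_rot: [0.155, 0.972, -0.031, 0.173]
force: [0.6, -0.5, -1.1]
finger_gap: 0.0209
```

```bash
python3 - <<'E'
from h import *
t,M=tip()
both('7',(270,170,100,110),(200,100,100,110))
t,M=tip()
for k in ('top','scene'): print(k,(proj(k,t)-([270,170] if k=='top' else [200,100]))*4+([0,0] if k=='top' else [400,0]),(proj(k,t-M[:,2]*.06)-([270,170] if k=='top' else [200,100]))*4+([0,0] if k=='top' else [400,0]))
E
```

```text
tip [ 0.516  -0.0673  0.064 ] height over panel mm 22.5 need shift tool mm [-3.  -0.6 22.5] turn units [ 0.01  0.04 -0.  ] deg 0.3 F [ 0.6 -0.5 -1.1] Fn -1.3 [-0.25  0.06 -0.78  0.38 -0.03  0.06] 11.85
[ 0.4887 -0.0578  0.146 ] [[-0.891, 0.311, 0.33], [0.29, 0.95, -0.114], [-0.349, -0.006, -0.937]] [ 0.2  0.7 -1.4]
tip [ 0.5169 -0.0675  0.0659] height over panel mm 23.9 need shift tool mm [-1.4 -0.7 23.9] turn units [ 0.01  0.05 -0.  ] deg 0.4 F [ 0.2  0.7 -1.4] Fn -1.3 [-0.25  0.06 -0.77  0.38 -0.03  0.06] 11.95
top [180.4 211.2] [174.  239.6]
scene [597.2 293.2] [627.6 205.2]
```

View pics/c7.png

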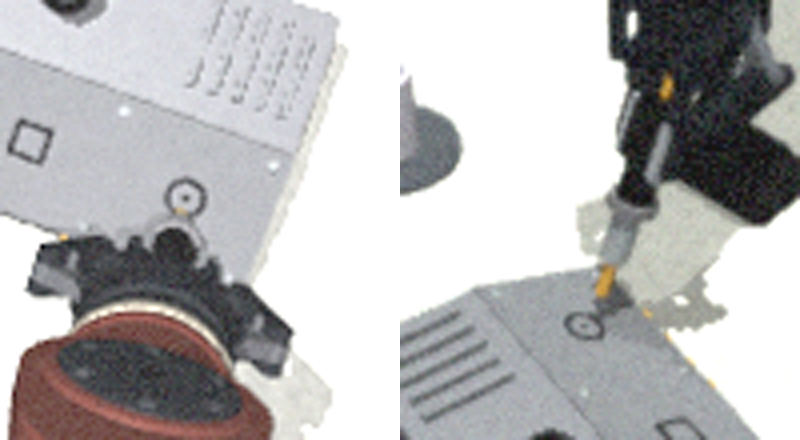

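The tip is seen at top (181,211) and scene (603,297), with the ring at (186,198) and (585,326). I triangulate as a cross-check.

```bash
python3 - <<'E'
from h import *
x,e=tri((270+181/4,170+211/4),(200+203/4,100+297/4));print(x,e)
r,_=tri((316.4,219.5),(246.2,181.8));M=R.from_quat(get_obs()['eef_rot']).as_matrix();print(M.T@(r-x)*1000)
E
```

```text
[ 0.51607165 -0.06635355  0.06318451] 0.002663056253581318
[-3.05446225 -1.35777914 22.15544798]
```

>>> {"api": "arm_command", "payload": {"moves": "-1.5 -0.5 9 0 0.04 0 0;0 0 7 0 0 0 0;0 0 0 0 0 0 0"}}

```text
time_s: 12.25
tool_pos: [0.4973, -0.0614, 0.1329]
eef_rot: [0.155, 0.972, -0.031, 0.173]
force: [-0.0, 0.3, -1.8]
finger_gap: 0.0208
```

```bash
python3 -c "
from h import *
tip()"
```

```text
tip [ 0.5252 -0.0711  0.0527] height over panel mm 8.4 need shift tool mm [2.5 0.1 8.3] turn units [ 0.01  0.03 -0.  ] deg 0.3 F [-0.   0.3 -1.8] Fn -1.7 [-0.25  0.1  -0.77  0.35 -0.03  0.06] 12.25
```

>>> {"api": "arm_command", "payload": {"moves": "1.5 0 4 0 0 0 0;0 0 4 0 0 0 0;0 0 2 0 0 0 0;0 0 0 0 0 0 0"}}

```text
time_s: 12.65
tool_pos: [0.4999, -0.0624, 0.1228]
eef_rot: [0.155, 0.972, -0.031, 0.174]
force: [-0.5, -0.3, 1.3]
finger_gap: 0.0203
```

```bash
python3 -c "
from h import *
tip()"
```

```text
tip [ 0.528  -0.0721  0.0426] height over panel mm -2.1 need shift tool mm [ 1.7  0.1 -2.2] turn units [0.01 0.04 0.  ] deg 0.3 F [-0.5 -0.3  1.3] Fn 1.4 [-0.25  0.12 -0.78  0.31 -0.03  0.06] 12.65
```

Contact: the normal force went from -1.4 N to +1.4 N. I press about 4 mm further.

>>> {"api": "arm_command", "payload": {"moves": "1 0 2 0 0 0 0;0 0 2 0 0 0 0;0 0 0 0 0 0 0;0 0 0 0 0 0 0"}}

```text
time_s: 13.05
tool_pos: [0.501, -0.0628, 0.1191]
eef_rot: [0.155, 0.972, -0.031, 0.175]
force: [-0.6, -0.6, 1.8]
finger_gap: 0.0205
```

```bash
python3 - <<'E'
from h import *
tip()
both('8',(270,170,100,110),(200,100,100,110))
tip()
E
```

```text
tip [ 0.5292 -0.0725  0.039 ] height over panel mm -6.0 need shift tool mm [ 1.7  0.1 -6. ] turn units [ 0.01  0.05 -0.  ] deg 0.4 F [-0.6 -0.6  1.8] Fn 1.8 [-0.25  0.13 -0.79  0.3  -0.03  0.06] 13.05
[ 0.5011 -0.0628  0.1192] [[-0.891, 0.312, 0.33], [0.29, 0.95, -0.114], [-0.349, -0.006, -0.937]] [-0.6  0.2  2.1]
tip [ 0.5293 -0.0726  0.039 ] height over panel mm -5.9 need shift tool mm [ 1.7  0.1 -5.9] turn units [0.01 0.05 0.  ] deg 0.4 F [-0.6  0.2  2.1] Fn 2.2 [-0.25  0.13 -0.79  0.3  -0.03  0.06] 13.15
```

View pics/c8.png

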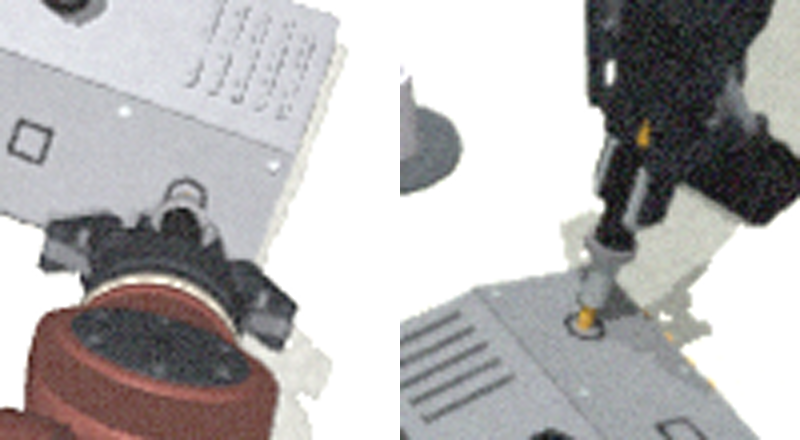

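The tip is inside the ring: scene crop (586,325) against the ring centre at (585,326). Contact is about 3.5 N, the spring is in by an estimated 6–8 mm, and the axis is 0.4° off the panel normal. I hand in.

```bash
python3 -c "
from h import *
t=cv2.imread('pics/t8.png');s=cv2.imread('pics/s8.png');a=cv2.imread('pics/s5.png')
print('core unchanged', cv2.absdiff(s,a)[205:232,225:250].mean())
tip();print(get_obs()['qd'].round(4),close_job())"
```

```text
core unchanged 3.7274074074074073
tip [ 0.5293 -0.0726  0.039 ] height over panel mm -5.9 need shift tool mm [ 1.7  0.1 -5.9] turn units [0.01 0.05 0.  ] deg 0.4 F [-0.6  0.2  2.1] Fn 2.2 [-0.25  0.13 -0.79  0.3  -0.03  0.06] 13.15
the job is handed in; nothing more can be done
[ 0.0016 -0.0001 -0.0006 -0.0001 -0.0008 -0.0008] None
```

I slid the wide-bore core over the antenna, seated it on the deck and let it go. I then took the probe from the stand farthest to the robot's right and am holding it pressed on the ring mark. The job was handed in at about 13.2 s of robot time; it reports no verdict.

- **Core:** it met the deck at the right height (34 N when seated) before I released it. Both camera views then showed it flat around the antenna, and a later image comparison showed it had not moved.
- **Probe position:** the tip is inside the ring, about 2 mm off centre by the arm's own position reading and closer than that in the scene image. The axis is about 0.4° from the panel normal and the arm is at rest.
- **Probe force:** contact is roughly 3.5 N. The spring travel was not measured directly. The arm's position puts it about 6 mm in, the force about 7 mm, and the visible tip length roughly 10 mm; all are within 3 to 12 mm.
- **Small disagreements:**
  - The scene camera sat about 1 px off the arm's readings.
  - The two camera rays to the tip missed each other by 2.7 mm.
  - The arm drifted a few mm between rows, so I regripped the core once, 10 mm lower.
- **Not checked:** I took no final measurement of the other bench items. I felt no unexpected contact, and no item appeared disturbed in the crops I viewed.

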